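Clamp the vial rack with the extension bar

TASK

Clamp the vial rack on its station ready for the autosampler: carry the red-gripped extension bar from its rest, slip its socket fully onto the clamp's short lever and let go of it there, then take the bar again by its red outer end and swing it round past the dead point until the lever snaps home and the plunger holds the rack against the fence. Work the lever only through the bar, never with the hand, and leave the bar sitting fully on the lever; keep the rack flat in its nest and leave the bottle, beaker, tip box and jar where they stand.

Things in the scene. Friction and masses are not known exactly. Their poses are not given: they have to be found in the camera images.
- station: Fixed clamping station: steel plate 220 x 170 x 10 mm, blue clamp housing (70 x 60 mm, top 66 mm above the bench; pivot cap up to 97 mm), aluminium fence. Origin on the bench straight under the lever's upright pivot; z up; +x from pivot to fence, roughly away from the robot.
- lever (a joint): Swing of the short lever, rad, about the pivot. At q it points level outward at 2.478 + q from station +x, counter-clockwise from above: 0 open (left of robot side), start 0 to 0.1, 1.32 closed stop (right). Springs resist with up to 1.7 N m (about 8 N at the red grip) to the dead point at 1.1; beyond, it snaps to the stop and stays; let go before, it springs back.
- lever_shoulder (a point): Centre of the outer face of the yellow square collar (26 x 26 mm) on the lever, 35 mm from the pivot axis, 83 mm above the bench; x points outward along the lever. From here a level round stub 14 mm thick runs 50 mm outward, the last 12 mm tapering to 6 mm.
- bar: Loose bar, 200 mm, 0.25 kg. Origin mid-line near centre of mass; x to red end. x -90 to -35 mm: socket, 22 mm square, 17 mm square bore 55 deep, open at -90; to +50: shank 16 mm square; to +110: red grip 22 mm square. Fully on, the mouth meets the collar: origin 125 mm, grip centre 205 mm from the pivot axis. Loose fit: let go, it stays on, drooping up to 0.15 rad, and may lag the lever by 0.1.
- bar_mouth (a point): Centre of the open end of the bar's socket (bar x = -90 mm).
- bar_grip (a point): Centre of the bar's red outer grip (bar x = +80 mm), the place to take it for the throw.
- bar_rest: Fixed black rest, 170 x 60 mm; two saddles 65 mm either side of its middle (cheeks 51 mm above bench, 32 mm apart), clear gap between. Origin on the bench under its middle. The bar lies in the saddles along it, centre line 50 mm above the bench, middle over the rest's, socket away from the robot; lift it straight up.
- rack: Loose aluminium vial rack, 60 x 120 x 40 mm, 0.35 kg, capped vials up to 53 mm above its underside; lies flat on the station's plate. Origin centre of its underside: at station x = 125 mm when against the fence; it starts 4 to 8 mm short of that and is pushed home by the plunger.
- solvent: Bystander: amber solvent bottle, 72 mm across, 160 mm tall; origin centre of its underside.
- beaker: Bystander: glass beaker, 66 mm across, 80 mm tall; origin centre of its underside.
- tip_box: Bystander: blue pipette-tip box, 120 x 85 x 55 mm; origin centre of its underside.
- jar: Bystander: white screw-top jar, 56 mm across, 70 mm tall; origin centre of its underside.
Not all that is in view belongs to the job. Leave any yellow look-alike of the rack alone.

How it is judged (in metres and radians):
On the way, in this order (a step that is already met when the one before it is completed fails the run):
1. the bar's socket is fully on the lever (mouth within 13 mm of the collar) and the hand has let go of it, the clamp still open (lever below 0.5) (distance between bar_mouth and lever_shoulder below 0.013 m and angle between the x axis of bar and the x axis of lever_shoulder, either way round below 0.25 rad and contact force between the fingers and bar below 0.1 N and value of joint lever below 0.5 rad), for 0.3 s.
2. the bar, taken at its red outer end (grasp point within 45 mm of the grip's centre), swings the lever on its way to the dead point (past 0.7) (distance between bar_mouth and lever_shoulder below 0.013 m and angle between the x axis of bar and the x axis of lever_shoulder, either way round below 0.25 rad and value of joint lever between 0.7 and 1.1 rad and distance between the grasp point and bar_grip below 0.045 m and contact force between the fingers and bar above 1 N), for 0.1 s.
At the end, for the whole second after the job is handed in: The lever is home past its dead point (above 1.22 rad) and still, the rack lies flat with its origin beyond station x = 122.5 mm (against the fence to 2.5 mm), and the bar rests, let go, fully on the lever (socket mouth within 13 mm of the collar, in line within 0.25 rad) (distance between bar_mouth and lever_shoulder below 0.013 m and angle between the x axis of bar and the x axis of lever_shoulder, either way round below 0.25 rad and value of joint lever above 1.22 rad and velocity of joint lever between -0.05 and 0.05 rad/s and x of rack in the frame of station above 0.1225 m and angle between rack's own z axis and vertical below 0.05 rad and linear speed of bar below 0.03 m/s and linear speed of rack below 0.02 m/s); the robot touches nothing.
It fails at once if the hand or arm pushes the lever itself (over 2 N) (contact force between any of the fingers, the arm and lever above 2 N).
It fails at once if the rack is tipped (over 0.15 rad) or lifted out of its nest (angle between rack's own z axis and vertical above 0.15 rad or z of rack in the frame of station above 0.03 m).
It fails at once if the bottle, beaker, tip box or jar is moved by more than 30 mm (distance of any of solvent, beaker, tip_box, jar from where it was at the start of the episode above 0.03 m).
It also fails if it takes over 54 s, if anything falls off the work surface, if the arm or the gripper's body presses on something with over 40 N, if the wrist force passes 120 N, or if a joint passes its speed limit or range.

ROBOT

A 6-joint arm with a two-finger parallel gripper is mounted at the origin on the work surface. World frame = base frame: x ahead of the robot, y to its left, z up, the work surface at z = 0. Lengths are in mm, angles in rad, forces in N, time in s.
With the tool pointing down it reaches from about 300 to 775 mm from the base axis. Payload 14.6 kg.
Tool frame: the origin (TCP) lies on the centre line of the jaws, within the pads' length; the fingertips stand 19 mm ahead of it and the grasp point (between the pads) is the TCP (bot.tip_reach is the distance from the TCP to the fingertips, in mm); z points along the fingers, y is the line along which they close (so a half turn about z gives the same grasp; the last joint's range is limited). The gripper opens to 85 mm and grips with 20 to 120 N. Pads are 22 mm wide; open, the fingers measure 114 mm over their backs; the gripper's body (76 mm by 85 mm) begins 54 mm behind the grasp point. The pads swing forward as they close: fully open they stand 13 mm farther back than shut.
Start: joints at [-1.358, 0.3, 1.521, -0, 1.321, -0.067], TCP at [151.883, -528.603, 250.281] pointing down, gripper open.
Joint ranges: [-3.03, 3.03], [-0.79, 2.21], [0.23, 2.52], [-1.04, 4.18], [0, 3.07], [-2.55, 2.55]. Speed limits (rad/s): [2.22, 2.22, 2.57, 3.14, 3.14, 3.14].

INTERFACE

Orientations are given as a unit quaternion [w, x, y, z].
In Python, from rig import bot gives the robot as it stands. Calls block until the motion is done:
- bot.move_to(position, orientation): joint-space move of the TCP to a pose.
- bot.servo_line(position, attitude=None, speed=150, until_force=None): straight line of the TCP; attitude=None keeps the orientation; speed is the mean speed in mm/s. With until_force (N) it stops when the force on the tool has changed by that much, and returns True; else False.
- bot.move_joints(angles): joint-space move.
- bot.move_gripper(opening, grip_force=None): finger opening in mm; grip_force is the grip in N (None keeps the last); returns when the fingers have stopped.
- bot.dwell(seconds).
- bot.ik(position, orientation): joint angles nearest the present ones, or None.
- bot.read_state(): the state.
- bot.read_camera(name): name is "scene" or "side" or "wrist"; returns a dict with "image" (400x640x3 uint8, blue, green, red), "depth" (400x640 float32, mm along the optical axis (not along the pixel's ray), 0 where there is no reading), "fovy" (degrees; the focal length in pixels is half the picture's height over the tangent of half this angle, whatever the lens; pixels are square), "cx", "cy" (the principal point, pixels), "k1" (the pictures are not rectified: a ray, as slopes to the right and down, at radius r is drawn at 1 + k1 r^2 times it, then the intrinsics apply), "eye" and "attitude" of the camera in the world; the wrist camera has in their place "mount" (4x4, takes a point from camera to tool coordinates, whose origin is the TCP and whose axes are the flange's). Camera axes: x right, y down, z forward; pixel columns grow to the right and rows downward; lengths in mm; the calibration is good to about 2 mm. A picture is of the moment at which its call begins: read the wrist's pose just before it.
A pose or a line that the arm cannot do raises bot.MotionError and nothing moves.
- bot.finish_job(): hands the job in; it is judged then, once.
The state is a dict: "clock": time; "joint_positions": joint angles; "qvel": joint speeds; "effort": joint torques, N m; "ee_pos": TCP position; "tool_rot": TCP orientation; "ft_force": force on the tool from outside, world axes, zero at the start; "moment": the same for the moment, N m; "grip_width": finger opening in mm; "grip_force": force on a finger pad.
Only numpy, scipy, OpenCV 4.12 (cv2) and the standard library are available. Lean on these libraries where they do the work, as an engineer would, in place of code of your own. Each camera call takes 0.05 s, during which the arm holds its last target. There are 200 camera calls.

## Working session

There is one attempt and no reset: what is moved stays moved. The work goes in short steps, each a Python script; the robot and the scene stay as the last script left them, time stands still between calls to the robot, and variables do not carry over. Pictures are saved under pics/ and viewed, at most 10 in all, crops included, and the job is handed in when it is done.

```bash
mkdir -p pics; ls
cat > h.py <<'E'
import numpy as np, cv2, pickle
from scipy.spatial.transform import Rotation as R
def rot(q): return R.from_quat([q[1],q[2],q[3],q[0]])
def quat(r):
    q=r.as_quat(); return [q[3],q[0],q[1],q[2]]
def pts(c, uv, depth=None):
    uv=np.atleast_2d(uv).astype(float)
    f=200/np.tan(np.radians(c['fovy'])/2)
    K=np.array([[f,0,c['cx']],[0,f,c['cy']],[0,0,1.]])
    s=cv2.undistortPoints(uv[:,None,:],K,np.array([c['k1'],0,0,0,0]))[:,0]
    if depth is None: depth=c['depth'][uv[:,1].astype(int),uv[:,0].astype(int)]
    p=np.c_[s,np.ones(len(s))]*np.reshape(depth,(-1,1))
    if 'eye' in c: return rot(c['attitude']).apply(p)+np.array(c['eye'])
    p=p@np.array(c['mount'])[:3,:3].T+np.array(c['mount'])[:3,3]
    return rot(c['tr']).apply(p)+np.array(c['ep'])
def cloud(c):
    v,u=np.mgrid[0:400,0:640]
    return pts(c,np.c_[u.ravel(),v.ravel()]).reshape(400,640,3)
def down(yaw):  # tool z down, tool x axis at yaw
    return R.from_euler('z',yaw)*R.from_euler('x',np.pi)
E
python3 - <<'E'
from h import *
from rig import bot
s=bot.read_state(); print(s['ee_pos'],s['tool_rot'],s['clock'])
for n in ['scene','side']:
    c=bot.read_camera(n); pickle.dump(c,open(n+'.pkl','wb'))
    cv2.imwrite(f'pics/{n}0.png',c['image']); print(n,c['eye'],c['attitude'],c['fovy'],c['k1'])
E
```

```text
pics
[ 151.83154031 -528.39542421  249.70500239] [-5.84727521e-04  9.90227792e-01  1.39458143e-01 -5.99929328e-05] 0.0
scene [1216.55598211 -846.20903646  964.60432735] [-0.40021677  0.85927831  0.28772626 -0.1366782 ] 44.80331983544062 -0.08982616516832008
side [ 244.95018804 1022.41430915  853.56304565] [ 0.07051664 -0.12144522  0.88486626 -0.44417358] 42.77157151336063 -0.06056928503628137
```

View pics/scene0.png

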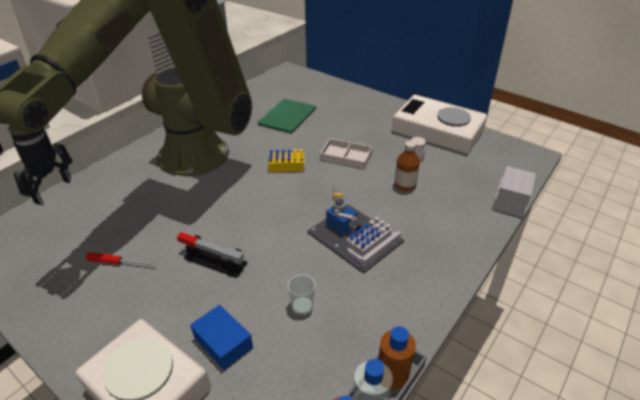

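View pics/side0.png

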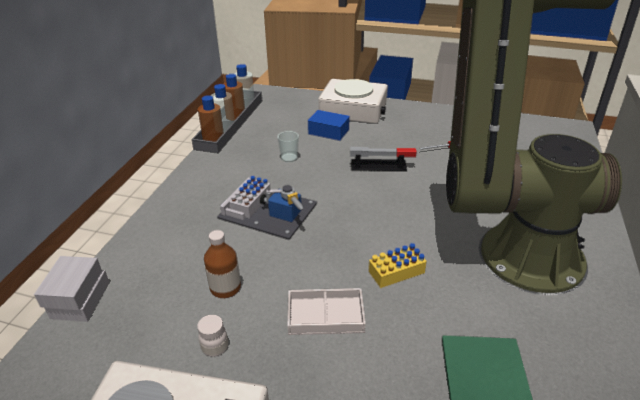

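The scene view shows the bar on its rest at about (178–245, 235–262) and the station at (355, 235). The bottle is at (407, 170) and the beaker at (301, 295). Next I'll make a top-down map from both depth clouds.

```bash
python3 - <<'E'
from h import *
from rig import bot
out=[]
S=2.0 # px per mm
x0,x1,y0,y1=300,660,-390,190
for n in ['scene','side']:
    c=pickle.load(open(n+'.pkl','rb')); P=cloud(c); ok=(c['depth']>0)
    for nm,uv in dict(scene=dict(fence=(372,237),bar=(215,248),bottle=(407,155),beaker=(301,285),piv=(338,197)),side=dict(piv=(287,190),bar=(370,151),jar=(211,325)))[n].items():
        print(n,nm,pts(c,uv).round(0))
    im=np.zeros((int((x1-x0)*2),int((y1-y0)*2),3),np.uint8)
    q=P[ok]; col=c['image'][ok]; o=np.argsort(q[:,2]); q=q[o];col=col[o]
    for p,k in zip(q,col):
        if x0<p[0]<x1 and y0<p[1]<y1 and p[2]<200:
            a=int((x1-p[0])*2); b=int((y1-p[1])*2); cv2.circle(im,(b,a),2,k.tolist(),-1)
    out.append(cv2.resize(im,None,fx=.6,fy=.4*1.0) if 0 else cv2.resize(im,(580,360)))
cv2.imwrite('pics/top.png',np.vstack(out)[:, :]); print(np.vstack(out).shape)
E
python3 - <<'E'
import cv2
im=cv2.imread('pics/top.png'); cv2.imwrite('pics/topb.png',cv2.resize(im,None,fx=.83,fy=.83))
a=cv2.imread('pics/scene0.png')[180:280,300:420]; b=cv2.imread('pics/side0.png')[165:245,210:330]
import numpy as np
a=cv2.resize(a,(660,550)[:2],interpolation=2)[:300*2]
b=cv2.resize(b,(660,440),interpolation=2)
cv2.imwrite('pics/st.png',np.hstack([cv2.resize(a,(400,333)),cv2.resize(b,(400,333)) ]))
E
```

```text
scene fence [[763. -31.  65.]]
scene bar [[ 453. -306.   57.]]
scene bottle [[688. 278. 127.]]
scene beaker [[ 707. -261.   48.]]
scene piv [[613.  24.  92.]]
side piv [[624.  16.  96.]]
side bar [[ 468. -298.   53.]]
side jar [[635. 455.  71.]]
(720, 580, 3)
```

View pics/topb.png

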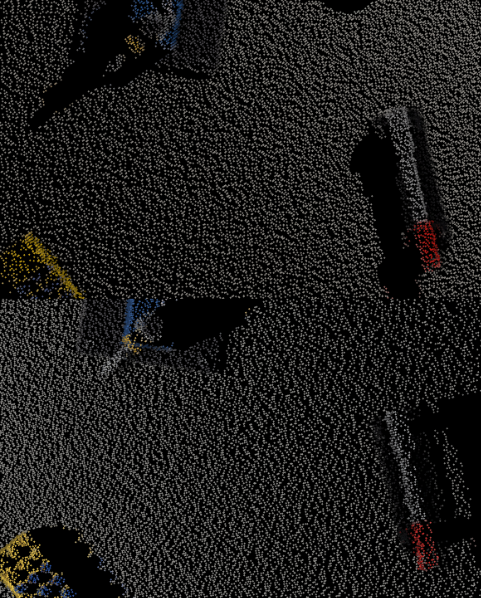

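View pics/st.png

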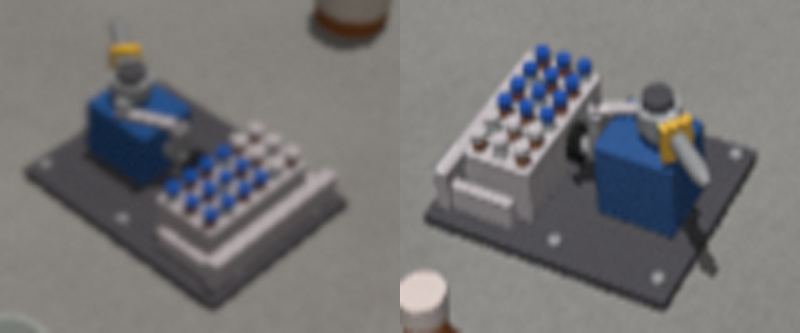

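The top map shows the bar running roughly along robot x near (455, -303). The station crops show the yellow collar and bare stub pointing toward the robot's left, with the pivot near (620, 18). Now I'll take close looks with the wrist camera.

```bash
cat >> h.py <<'E'
def snap(bot,name):
    s=bot.read_state(); c=bot.read_camera('wrist'); c['ep']=s['ee_pos'];c['tr']=s['tool_rot']
    pickle.dump(c,open(name+'.pkl','wb')); cv2.imwrite(f'pics/{name}.png',c['image']); return c
def camabove(bot,c,target,z,r):
    off=r.apply(np.array(c['mount'])[:3,3]); fw=r.apply(np.array(c['mount'])[:3,2])
    t=np.array(target,float); p=t-off-fw*((z-t[2])/-fw[2]); return p
E
python3 - <<'E'
from h import *
from rig import bot
c=bot.read_camera('wrist'); print(np.array(c['mount']).round(3),c['fovy'])
m=np.array(c['mount'])
def look(t,z,name):
    # choose yaw among options that is reachable
    for yaw in [0,np.pi,np.pi/2,-np.pi/2,.3,-.3]:
        r=down(yaw); p=camabove(bot,c,t,z,r)
        for zz in (0,-40,-80):
            q=p+[0,0,zz]
            j=bot.ik(q,quat(r))
            if j is not None and abs(j[5])<2.5:
                print(name,yaw,q.round(),np.round(j,2)); bot.move_to(q,quat(r)); bot.dwell(.3)
                k=snap(bot,name); print(bot.read_state()['clock']); return
    print('no',name)
look((600,40,70),330,'wst')
look((455,-303,50),300,'wbar')
E
python3 -c "
import cv2,numpy as np
a=cv2.imread('pics/wst.png');b=cv2.imread('pics/wbar.png');cv2.imwrite('pics/w2.png',cv2.resize(np.vstack([a,b]),None,fx=.75,fy=.75))"
```

```text
[[ 0.00000e+00 -9.58000e-01 -2.86000e-01  7.34490e+01]
 [ 1.00000e+00  0.00000e+00 -1.00000e-03  2.40000e-01]
 [ 1.00000e-03 -2.86000e-01  9.58000e-01 -1.23773e+02]
 [ 0.00000e+00  0.00000e+00  0.00000e+00  1.00000e+00]] 66.02812695549714
wst 0 [604.  40. 206.] [ 0.01  0.46  1.41 -0.    1.28  1.58]
3.075
wbar 0 [ 456. -303.  176.] [-0.65  0.37  1.61 -0.    1.16  0.92]
4.825
```

View pics/w2.png

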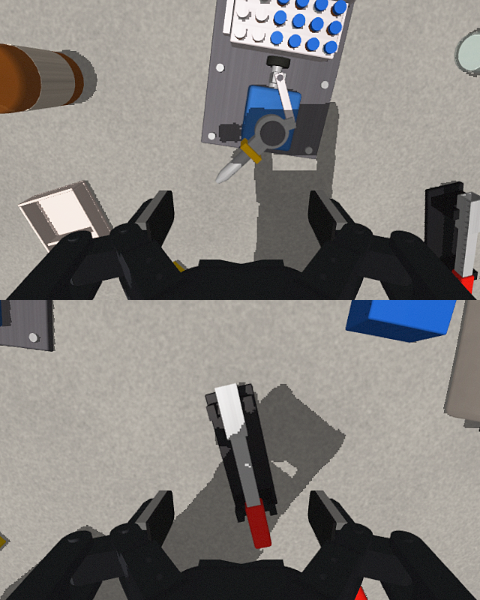

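The upper view shows the lever pivot cap at about (270,131)/0.75, with the stub pointing to lower left and its tip at about (219,179)/0.75. The lower view shows the bar from its white socket end (227,386) to its red end (262,547). I'll enlarge both for exact pixels.

Run:
```python
from h import *
a=cv2.imread('pics/wst.png')[130:255,270:430]; b=cv2.imread('pics/wbar.png')[100:340,260:380]
a=cv2.resize(a,None,fx=3,fy=3,interpolation=2); b=cv2.resize(b,None,fx=2.4,fy=2.4,interpolation=2)[:576]
im=np.zeros((576,480+288,3),np.uint8); im[:375,:480]=a; im[:,480:]=b
cv2.imwrite('pics/crop.png',im)
# colour-based fits
c=pickle.load(open('wst.pkl','rb')); P=cloud(c); hsv=cv2.cvtColor(c['image'],cv2.COLOR_BGR2HSV)
sub=np.zeros((400,640),bool); sub[170:260,270:380]=1
lev=sub&(P[...,2]>74)&(P[...,2]<110)
v,u=np.nonzero(lev&(hsv[...,1]>150)&(hsv[...,0]<35)); print('yellow px',u.mean(),v.mean(),P[v,u].mean(0).round(1))
v,u=np.nonzero(lev&(P[...,2]>94)); print('cap',u.mean(),v.mean(),len(u),P[v,u].mean(0).round(1), 'mid',(u.min()+u.max())/2,(v.min()+v.max())/2)
c=pickle.load(open('wbar.pkl','rb')); P=cloud(c); print('bartop z',np.median(P[180:320,300:345,2][P[180:320,300:345,2]>48]))
m=(P[...,2]>53.5)&(P[...,2]<75); m[:, :270]=0; m[:,380:]=0; m[300:]|=False; m[345:]=0
q=P[m][:,:2]; ctr=q.mean(0); print('bar mean',ctr,len(q)); w=np.linalg.svd(q-ctr,full_matrices=False)[2][0]; w*=np.sign(-w[0]); t=(q-ctr)@w; print('dir',w,np.arctan2(w[1],w[0]),t.min(),t.max())
r=cv2.minAreaRect(q.astype(np.float32)); print(r)
```

```text
yellow px 333.1444141689373 201.7493188010899 [607.4  30.3  94.4]
cap 354.18830525272546 188.0336967294351 1009 [619.1  14.2  96.8] mid 350.0 193.5
bartop z 58.41328290986102
bar mean [ 442.35841427 -306.26180687] 5150
dir [-0.97550513 -0.21997669] -2.9198020757859617 -86.9550137043858 111.78772588365563
((430.2192077636719, -308.86700439453125), (198.76243591308594, 22.59724998474121), 12.645188331604004)
```

View pics/crop.png

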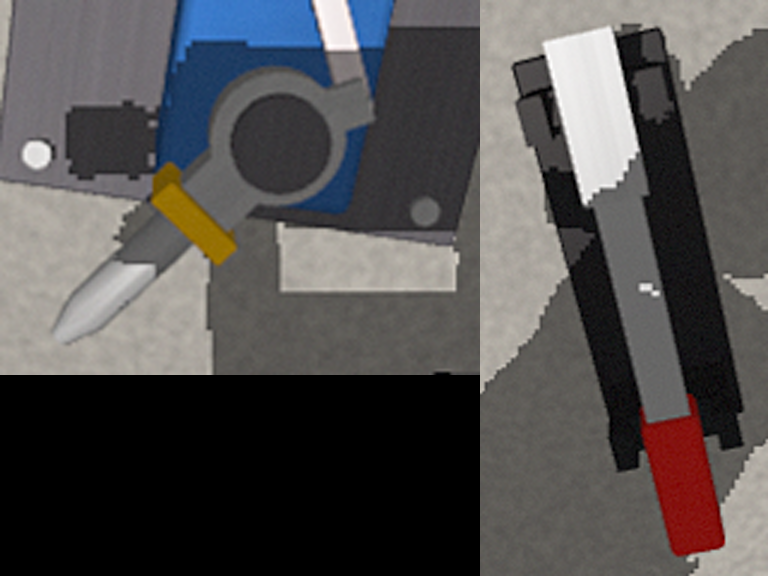

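Run:
```python
from h import *
c=pickle.load(open('wst.pkl','rb'))
def at(crop,z):
    uv=np.array(crop)/3+[270,130]
    a=pts(c,uv,100.)[0]; b=pts(c,uv,400.)[0]
    return a+(b-a)*(z-a[2])/(b[2]-a[2])
piv=at((281,144),97); sh=at((185.5,230),96); tip=at((57,332),83)
P=cloud(c); 
for n,p,r in(('piv',piv,0),('sh',sh,35),('tip',tip,85)):
    d=(p-piv)[:2]; print(n,p.round(1),np.linalg.norm(d).round(1),r,np.arctan2(d[1],d[0]).round(3))
# stub edges mid-line
S=[at(x,83) for x in((118,262),(150,292),(80,293),(108,324))]; print(np.round(S,1))
# depth cap disc centroid and stub points
z=P[...,2]; d=np.linalg.norm(P[...,:2]-piv[:2],axis=-1); m=(z>96)&(z<100)&(d<25); q=P[m][:,:2].astype(np.float32); print('capfit',cv2.minEnclosingCircle(q),q.mean(0))
th=np.arctan2(P[...,1]-piv[1],P[...,0]-piv[0])
m=(d>40)&(d<80)&(z>84)&(z<93)&(abs(th-2.2)<.5); q=P[m]; print('stub',len(q),q.mean(0)); w=np.linalg.svd(q[:,:2]-q[:,:2].mean(0),full_matrices=False)[2][0]; print(np.arctan2(w[1],w[0])%np.pi, q[:,2].max(),np.arctan2(*(q.mean(0)-piv)[[1,0]]))
m=(z>40)&(z<54)&(P[...,0]>640); 
# plate direction
m=(abs(z-10)<2.5)&(d<190); r=cv2.minAreaRect(P[m][:,:2].astype(np.float32)); print(r)
```

```text
piv [627.3   7.   97. ] 0.0 0 0.0
sh [603.7  31.3  96. ] 33.9 35 2.339
tip [568.6  67.9  83. ] 84.6 85 2.338
[[590.1  49.9  83. ]
 [581.   40.9  83. ]
 [580.7  60.9  83. ]
 [571.1  53.   83. ]]
capfit ((627.3048095703125, 6.813479900360107), 13.195728302001953) [627.44403     7.1025224]
stub 675 [586.88384586  49.49719517  88.54440513]
2.3537151819904656 92.22642216962312 2.3309903512132406
((685.3866577148438, -1.8542251586914062), (170.61473083496094, 207.54519653320312), 81.25254821777344)
```

Measured: pivot (627.3, 7.0), lever direction 2.338 rad, and bar origin (440, -306.7) pointing at -2.921 rad. Next: pick up the bar, lift it, and pre-align it with the lever.

```bash
cat >> h.py <<'E'
PIV=np.array([627.3,7.0]); A0=2.338
def on(rad,ang,z): return np.array([PIV[0]+rad*np.cos(ang),PIV[1]+rad*np.sin(ang),z])
E
python3 - <<'E'
from h import *
from rig import bot
b=np.array([440.,-306.7]); g=quat(down(-2.921)); i=quat(down(A0))
print(np.round(bot.ik([*b,50],g),2),[np.round(bot.ik(on(r,a,z),quat(down(a))),2) for r,a,z in((205,A0,150),(125,A0,83),(205,A0+1.3,83))])
bot.move_gripper(55,60)
bot.move_to([*b,130],g)
bot.servo_line([*b,50],speed=120)
bot.move_gripper(0,60); s=bot.read_state(); print(s['grip_width'],s['grip_force'],s['ft_force'])
bot.servo_line([*b,150],speed=150)
bot.move_to(on(205,A0,150),i)
bot.servo_line(on(205,A0,83),speed=120); bot.dwell(.3)
s=bot.read_state(); print(s['grip_width'],s['ft_force'],s['ee_pos'],on(205,A0,83),s['clock'])
for n in ('scene','side'):
    c=bot.read_camera(n); pickle.dump(c,open(n+'1.pkl','wb')); cv2.imwrite(f'pics/{n}1.png',c['image'])
a=cv2.imread('pics/scene1.png')[150:250,260:380]; d=cv2.imread('pics/side1.png')[140:240,240:360]
cv2.imwrite('pics/pre.png',cv2.resize(np.hstack([a,d]),(792,330),interpolation=2))
E
```

```text
[-0.68  0.52  1.72  0.    0.89 -2.47] [array([ 0.24,  0.32,  1.75,  0.  ,  1.08, -0.53]), array([ 0.11,  0.49,  1.67,  0.  ,  0.97, -0.66]), array([-0.28,  0.32,  1.93,  0.  ,  0.89, -2.35])]
14.959261241860814 59.130969643592834 [-1.39663673 -0.21897608  5.77000288]
14.751474283852948 [-0.44150988  0.93290575 -2.3793567 ] [485.21426457 154.60816836  83.48369235] [485.00437362 154.57016878  83.        ] 12.8417
```

View pics/pre.png

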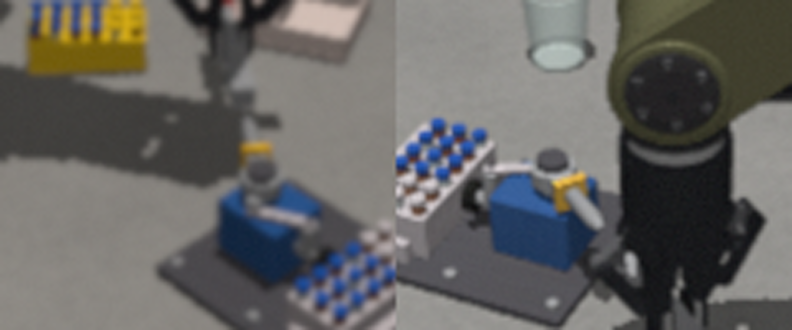

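The picture shows the socket held in line with the stub, at about (240, 90) with the stub tip at (250, 125). I'll insert with force monitoring.

Run:
```python
from h import *
from rig import bot
for r,sp in((165,50),(145,30),(125,30)):
    h=bot.servo_line(on(r,A0,83),speed=sp,until_force=15)
    s=bot.read_state(); e=s['ee_pos']; print(r,h,np.linalg.norm(e[:2]-PIV).round(1),e.round(1),s['ft_force'].round(1),s['moment'].round(2),s['clock'])
    if h: break
```

```text
165 False 165.2 [512.6 125.9  82.9] [ 0.1  0.3 -3.3] [-0.03 -0.03  0.03] 13.8917
145 False 145.1 [526.6 111.4  82.9] [-0.2 -0.9 -3.5] [-0.02  0.01 -0.02] 14.7083
125 False 125.0 [540.5  97.   83. ] [-0.6 -0.7 -3.1] [-0.02 -0.   -0.02] 15.525
```

Run:
```python
from h import *
from rig import bot
h=bot.servo_line(on(119,A0,83),speed=15,until_force=8)
s=bot.read_state(); print(h,np.linalg.norm(s['ee_pos'][:2]-PIV).round(1),s['ft_force'].round(1),s['clock'])
bot.move_gripper(50); bot.dwell(.4)
e=s['ee_pos']
bot.servo_line([e[0],e[1],190],speed=200)
# look: camera above socket
bot.servo_line(on(170,A0,250),speed=300) if 0 else None
c=bot.read_camera('wrist')
r=down(A0); p=camabove(bot,c,on(110,A0,83),330,r); print(p, bot.ik(p,quat(r)))
p=on(40,A0,230); 
if bot.ik(p,quat(r)) is not None: bot.move_to(p,quat(r))
bot.dwell(.2); snap(bot,'won'); print(bot.read_state()['clock'])
```

```text
True 124.7 [-1.2 -0.1 -2.6] 15.7583
[549.76405654  86.76198785 206.22399641] [ 0.09071818  0.35343981  1.55579201  0.          1.23236084 -0.67648549]
18.0417
```

View pics/won.png

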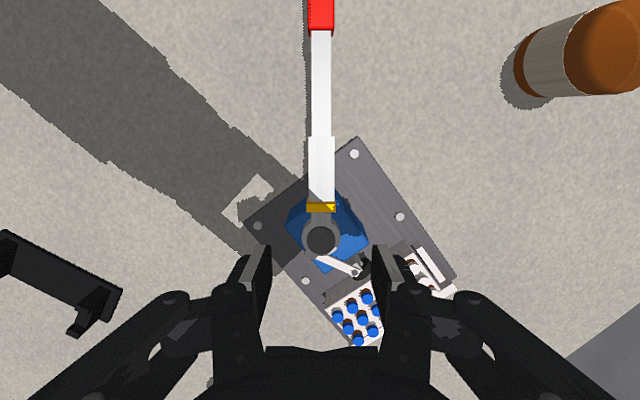

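The socket sits against the yellow collar at (320, 207) and the bar is in line with the lever. I'll measure the red grip, take it, and throw.

Run:
```python
from h import *
from rig import bot
r=down(A0); 
bot.move_to(on(150,A0,220),quat(r)); bot.dwell(.2); c=snap(bot,'wred')
P=cloud(c); hsv=cv2.cvtColor(c['image'],cv2.COLOR_BGR2HSV)
m=(hsv[...,1]>150)&((hsv[...,0]<8)|(hsv[...,0]>172))&(P[...,2]>50)&(P[...,2]<110)&(np.linalg.norm(P[...,:2]-on(205,A0,0)[:2],axis=-1)<60)
q=P[m]; d=q.mean(0)[:2]-PIV; rr=np.linalg.norm(q[:,:2]-PIV,axis=1)
a=np.arctan2(d[1],d[0]); print('red',len(q),q.mean(0).round(1),'range',np.percentile(rr,[1,99]),'ang',a)
zt=np.median(q[:,2]); print('ztop',zt)
z=np.clip(zt-11,55,83); rad=205
t=on(rad,a,z+70); rq=quat(down(a)); bot.move_to(t,rq); bot.servo_line(on(rad,a,z),speed=120)
bot.move_gripper(0,60); bot.dwell(.1); s=bot.read_state(); print(s['grip_width'],s['ft_force'].round(1),s['clock'])
np.save('g.npy',[a,z])
```

```text
red 1745 [483.2 155.9  76.5] range [177.89506072 235.72181294] ang 2.3399236701320842
ztop 76.55278347841869
21.199552378508184 [ 1.7 -0.2  1.5] 20.4833
```

Run:
```python
from h import *
from rig import bot
a,z=np.load('g.npy')
N=12
for k in range(1,N+1):
    t=1.36*k/N; ang=a+t
    h=bot.servo_line(on(205,ang,z),attitude=quat(down(ang)),speed=90 ,until_force=45)
    s=bot.read_state(); f=s['ft_force']; tan=np.array([-np.sin(ang),np.cos(ang)])
    e=s['ee_pos'][:2]-PIV
    print(round(t,2),h,'ft tan',round(f[:2]@tan,1),'rad',round(f[0]*np.cos(ang)+f[1]*np.sin(ang),1),f[2].round(1),np.linalg.norm(e).round(1),(np.arctan2(e[1],e[0])%6.283-a).round(3),s['grip_width'].round(1),round(s['clock'],2))
    if h: break
```

```text
Traceback (most recent call last):
AttributeError: 'float' object has no attribute 'round'
```

Run:
```python
from h import *
from rig import bot
a,z=np.load('g.npy')
N=12
for k in range(2,N+1):
    t=1.36*k/N; ang=a+t
    h=bot.servo_line(on(205,ang,z),attitude=quat(down(ang)),speed=90 ,until_force=45)
    s=bot.read_state(); f=np.array(s['ft_force']); tan=np.array([-np.sin(ang),np.cos(ang)])
    e=s['ee_pos'][:2]-PIV
    print(*np.round([t,h,f[:2]@tan,f[0]*np.cos(ang)+f[1]*np.sin(ang),f[2],np.linalg.norm(e),np.arctan2(e[1],e[0])%6.283-a,s['grip_width'],s['clock']],2))
    if h: break
```

```text
0.23 0.0 -8.58 2.03 1.08 204.9 0.22 20.87 21.3
0.34 0.0 -11.26 3.38 2.19 204.93 0.34 20.98 21.71
0.45 0.0 -13.79 3.56 2.46 204.94 0.45 21.14 22.12
0.57 0.0 -15.56 3.0 4.02 204.95 0.56 21.17 22.52
0.68 0.0 -14.48 2.49 4.11 205.01 0.68 21.24 22.93
0.79 0.0 -13.9 2.33 5.01 205.03 0.79 21.15 23.34
0.91 0.0 -9.26 2.22 4.57 205.24 0.9 21.0 23.75
1.02 0.0 -7.34 1.88 4.16 205.28 1.02 21.1 24.16
1.13 0.0 -5.21 2.53 3.63 205.26 1.13 21.46 24.57
1.25 0.0 6.03 4.46 2.79 205.14 1.25 21.31 24.98
1.36 0.0 -6.25 1.13 4.15 205.14 1.36 20.9 25.38
```

The tangential force changed sign near 1.25 and then met the stop. I'll release, back off and look.

Run:
```python
from h import *
from rig import bot
a,z=np.load('g.npy'); ang=a+1.36
bot.move_gripper(50); bot.dwell(.3)
bot.servo_line(on(205,ang,220),speed=200)
bot.move_to(on(90,ang,230),quat(down(ang))); bot.dwell(.2); c=snap(bot,'wend')
P=cloud(c); hsv=cv2.cvtColor(c['image'],cv2.COLOR_BGR2HSV)
m=(hsv[...,1]>150)&((hsv[...,0]<8)|(hsv[...,0]>172))&(P[...,2]>40)&(P[...,2]<110)
q=P[m]; d=q.mean(0)[:2]-PIV; rr=np.linalg.norm(q[:,:2]-PIV,axis=1)
print(len(q),q.mean(0),np.percentile(rr,[1,99]),'swing',np.arctan2(d[1],d[0])%6.283-a,bot.read_state()['clock'])
```

```text
1926 [447.08305236 -93.46212448  75.83040312] [177.46162586 331.18060271] swing 1.310029449576041 27.7833
```

View pics/wend.png

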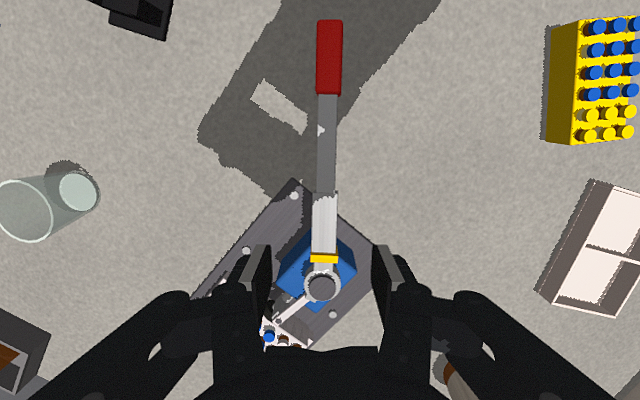

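The bar is still seated against the collar at (323, 257). The lever has swung 1.31 rad, which is its closed stop, so I'm handing in.

```bash
python3 -c "
from rig import bot
bot.dwell(.5); print(bot.finish_job())"
```

```text
the job is handed in; nothing more can be done
None
```

I've handed the job in: the bar is let go, fully on the lever, and the lever swung 1.31 rad to its closed stop. I did not measure the rack's final position against the fence, and the hand-in gave no verdict.

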